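Centre a culture flask on the balance pan and record its weight

TASK

The small round culture flask on the balance stands off to one side of the pan, where it would be weighed wrongly. Nudge it gently with the fingertips or the outside of the fingers until it stands free, upright and still in the middle of the pan, without gripping, lifting or tipping it; only then press the green key on the front of the balance to record the weight, and let the key go. Leave the other glassware, the forceps and the tube rack as they are.

Things in the scene. Friction and masses are not known exactly. Their poses are not given: they have to be found in the camera images.
- flask: Flask to centre: round glass, silver foil cap, dark gel and plantlet; alone on the pan. Origin: centre of its underside, z up. Ball 50 mm wide, widest 27 mm up; foot only 30 mm wide; neck above 52 mm; cap 30 mm wide, top at 80 mm. About 80 g, slides easily (friction 0.3): pushed at its widest or lower it slides, pushed at neck or cap it tips. Starts 17 to 29 mm off centre, any direction.
- pan: The balance's round bright steel pan, 100 mm in diameter, 8 mm thick, no rim, with a thin grey ring of 81 mm diameter marked on it; fixed. Origin: centre of its underside; the top, on which the flask stands, is 8 mm above that, 82 mm above the bench. It clears the deck below by 6 mm. Its yaw means nothing.
- balance: Light grey balance, fixed: 260 mm deep (its x), 195 mm wide. Origin: centre of its underside on the bench; its front faces its -x. Rear deck 68 mm high, x = -35 to 130 mm, pan centre at x = 45 mm, y = 0; dark display panel sloping down to x = -80 mm; then a flat keypad ledge 40 mm high to x = -130 mm, whose small pale keys are flush and dead.
- key (a joint): Green record key: how far it is pressed down, in m: 0 is up, 0.004 is fully down; it counts as pressed beyond 0.0025. Spring: 0.8 N to start it, 4 N fully down; it springs back when let go.
- key_top (a point): Centre of the top of the round green record key: 20 mm in diameter, 7 mm proud of the keypad ledge, in the middle of the balance's front edge (balance x = -107 mm, y = 0, 47 mm above the bench). Pressed straight down.
- conical: Bystander: conical glass flask with a gold foil cap, base 64 mm in diameter, 110 mm high, loose on the bench to the left of the balance. Origin: centre of its underside.
- flask_b: Bystander: a second round flask of the same shape as the one to centre, but with a gold foil cap, loose on the bench to the right of the balance. Origin: centre of its underside.
- forceps: Bystander: steel forceps, about 155 mm long (along its x) and 9 mm high, lying on its side, loose on the bench at the left front of the balance. Origin: under its middle.
- rack: Bystander: white tube rack with foil-capped culture tubes, 250 mm long (its x), 114 mm wide, 160 mm high with the tubes; fixed on the bench at the robot's right. Origin: centre of its underside.

How it is judged:
On the way, in this order (a step that is already met when the one before it is completed fails the run):
1. the flask stands free, upright and still in the middle of the pan (within 6 mm) (horizontal distance between flask and pan below 0.006 m and angle between flask's own z axis and vertical below 0.05 rad and linear speed of flask below 0.01 m/s and contact force between each of the arm, the fingers and flask below 0.05 N), for 0.3 s.
2. the green record key is pressed (value of joint key above 0.0025 m), for 0.05 s.
At the end, for the whole second after the job is handed in: The flask stands upright and still on the pan with its axis within 6 mm of the pan's centre, the green key has been pressed (2.5 mm or more) after that and has come up again, and nothing else was disturbed (horizontal distance between flask and pan below 0.006 m and z of flask in the frame of pan between 0.006 and 0.01 m and angle between flask's own z axis and vertical below 0.05 rad and linear speed of flask below 0.01 m/s and value of joint key below 0.001 m); the robot touches nothing.
It fails at once if the flask was rocked hard or tipped (over 0.2 rad) (angle between flask's own z axis and vertical above 0.2 rad).
It fails at once if the flask was lifted (over 6 mm above the pan) or fell off the pan (z of flask in the frame of pan above 0.014 m or z of flask in the frame of pan below 0.004 m).
It fails at once if the flask was hit, pressed or squeezed with more than 5 N (contact force between any of the fingers, the arm and flask above 5 N).
It fails at once if the record key was pressed while the flask was off-centre (value of joint key above 0.0025 m and horizontal distance between flask and pan above 0.006 m).
It fails at once if other glassware or the forceps were moved over 15 mm, or the tube rack was struck (over 2 N) (distance of any of conical, flask_b, forceps from where it was at the start of the episode above 0.015 m or contact force between any of the arm, the fingers and rack above 2 N).
It also fails if it takes over 45 s, if anything falls off the work surface, if the arm or the gripper's body presses on something with over 40 N, if the wrist force passes 120 N, or if a joint passes its speed limit or range.

ROBOT

A 7-joint arm with a two-finger parallel gripper is mounted at the origin on the work surface. World frame = base frame: x ahead of the robot, y to its left, z up, the work surface at z = 0. Lengths are in m, angles in rad, forces in N, time in s.
With the tool pointing down it reaches from about 0.425 to 0.875 m from the base axis. Payload 4.7 kg.
Tool frame: the origin (TCP) lies between the finger pads; the fingertips stand 14 mm ahead of it and the grasp point (between the pads) lies 5 mm behind it; z points along the fingers, y is the line along which they close (so a half turn about z gives the same grasp; the last joint's range is limited). The gripper opens to 87 mm and grips with 3 to 60 N. Pads are 19 mm wide; open, the fingers measure 117 mm over their backs; the gripper's body (75 mm by 190 mm) begins 51 mm behind the grasp point.
Start: joints at [1.275, 0.321, -0.07, 1.45, 0.023, 1.371, -0.057], TCP at [0.198, -0.619, 0.207] pointing down, gripper open.
Joint ranges: [-2.86, 2.86], [-0.3, 2.09], [-1.38, 1.24], [0.06, 2.45], [-1.56, 4.7], [0.09, 2.05], [-2.69, 2.69]. Speed limits (rad/s): [2.57, 2.57, 3.14, 3.14, 3.14, 3.14, 3.14].

INTERFACE

Orientations are given as a rotation vector (axis times angle).
In Python, from bench import ctrl gives the robot as it stands.
- The arm moves only by the tool step_arm, never from a script. Its argument "commands" is a list of rows, each an object with "travel": the shift along the tool's x, y, z in m, a list of three; "turn": the turn, a rotation vector about the tool's x, y, z in degrees, a list of three. A call has 1 to 5 rows; each row is the pose to reach, as a shift and turn from the pose commanded when the call began, along the tool's axes at that moment; what a row does not reach only later rows make up. A row lasts 1/10 s, in which the tool goes at most 50 mm and 8.59 degrees, less where a joint would pass 70% of its speed; a pose out of reach is approached as far as the arm can. A call with a gripper value outside its range is refused whole. "gripper" is the opening, from 0 (shut) to 1 (fully open), set as the call begins (left out, the last holds). The fingers move at their own pace and stop on an object; "force" is the grip in N (left out, the last holds). Time passes only in rows, so rows that repeat a pose let the fingers close. It gives the time, the measured TCP pose, the force, the opening and the grip force at its end, in the units of the state.
- ctrl.get_state(): the state, without advancing time (a new reading comes with each control period).
- ctrl.get_image(name): name is "side" or "top"; returns the picture (400x640x3 uint8, red, green, blue); there is no depth.
- ctrl.camera_model(name): a dict with "fx", "fy", "cx", "cy" (pixels), "R" (3x3) and "t" (3): a world point X has camera coordinates R X + t. Camera axes: x right, y down, z forward; pixel columns grow to the right and rows downward; lengths in m; the calibration is good to about 2 mm. A picture is of the moment at which its call begins. camera_model takes no time and is no camera call.
- ctrl.close_job(): hands the job in; it is judged then, once.
The state is a dict: "time": time; "joint_positions": joint angles; "qd": joint speeds; "joint_torque": joint torques, N m; "position": TCP position; "tool_rot": TCP orientation; "ft_force": force on the tool from outside, world axes, zero at the start; "torque": the same for the moment, N m; "grip_width": opening from 0.0 (shut) to 1.0 (fully open); "grip_force": force on a finger pad.
Only numpy, scipy, OpenCV 4.12 (cv2) and the standard library are available. Lean on these libraries where they do the work, as an engineer would, in place of code of your own. Each camera call takes 0.05 s, during which the arm holds its last target. There are 200 camera calls.

## Working session

There is one attempt and no reset: what is moved stays moved. The work goes in short steps, Python scripts to look and compute and a tool call to move; the robot and the scene stay as the last step left them, time stands still between calls to the robot, and variables do not carry over. Pictures are saved under pics/ and viewed, at most 10 in all, crops included, and the job is handed in when it is done.

Besides the shell and the picture viewer there is one more tool, called after ">>>" by a JSON object that holds its "op" and its "data". step_arm: Moves the arm, as the interface text tells. Its arguments: {"type":"object","properties":{"commands":{"type":"array"},"gripper":{"type":"number"},"force":{"type":"number"}},"required":["commands"]}

```bash
mkdir -p pics
python3 - <<'E'
from bench import ctrl
import cv2,numpy as np
s=ctrl.get_state();print({k:np.round(v,3).tolist() for k,v in s.items()})
for n in("side","top"):
    im=ctrl.get_image(n);cv2.imwrite(f"pics/{n}0.png",im[:,:,::-1]);m=ctrl.camera_model(n);print(n,{k:np.round(v,4).tolist() for k,v in m.items()})
E
```

```text
{'time': 0.0, 'joint_positions': [1.275, 0.322, -0.07, 1.452, 0.023, 1.371, -0.057], 'qd': [-0.001, -0.001, -0.001, -0.0, 0.002, -0.001, -0.0], 'joint_torque': [0.001, -49.128, -0.403, -31.254, -0.064, 0.044, 0.0], 'position': [0.198, -0.619, 0.206], 'tool_rot': [-3.102, -0.484, 0.001], 'ft_force': [1.31, 0.763, 0.706], 'torque': [-0.036, -0.015, -0.011], 'grip_force': 0.0, 'grip_width': 1.0}
side {'fx': 393.4703, 'fy': 393.4703, 'cx': 321.0701, 'cy': 195.0737, 'R': [[-0.7772, -0.6289, -0.0188], [-0.4057, 0.5238, -0.749], [0.4809, -0.5745, -0.6623]], 't': [0.3753, 0.3406, 0.7865]}
top {'fx': 435.4649, 'fy': 435.4649, 'cx': 322.4386, 'cy': 203.0658, 'R': [[-0.0255, -0.9997, -0.0039], [-0.993, 0.0258, -0.1153], [0.1154, 0.0009, -0.9933]], 't': [-0.0924, 0.5546, 1.1128]}
```

View pics/top0.png

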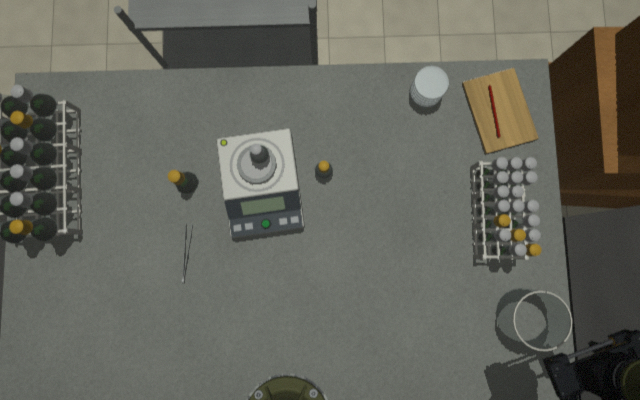

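View pics/side0.png

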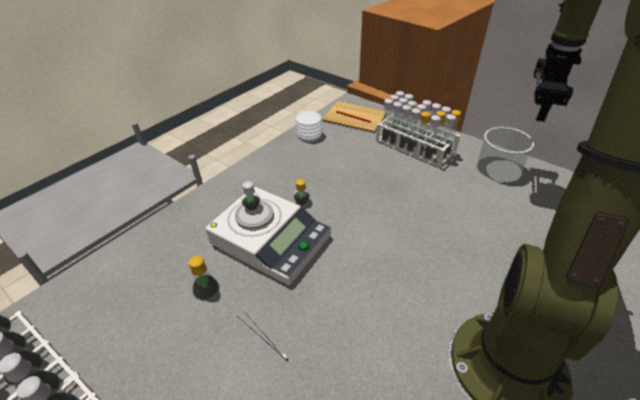

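The top view shows the balance with the pan near (256,165), the flask cap near (260,153) and the green key at (266,224). The side view shows the pan near (254,214) and the flask near (251,197). I'll enlarge both.

```bash
cat > h.py <<'E'
from bench import ctrl
import cv2,numpy as np
def ray(n,u,v,z):
    m=ctrl.camera_model(n);R=np.array(m["R"]);t=np.array(m["t"])
    c=-R.T@t;d=R.T@np.array([(u-m["cx"])/m["fx"],(v-m["cy"])/m["fy"],1]);return c+d*(z-c[2])/d[2]
def proj(n,X):
    m=ctrl.camera_model(n);p=np.array(m["R"])@np.array(X)+m["t"];return np.array([m["cx"]+m["fx"]*p[0]/p[2],m["cy"]+m["fy"]*p[1]/p[2]])
def crop(im,u,v,w,h,k):
    return cv2.resize(im[v:v+h,u:u+w],None,fx=k,fy=k,interpolation=cv2.INTER_CUBIC)
E
python3 - <<'E'
from h import *
a=crop(cv2.imread("pics/top0.png"),205,120,110,125,4.8) 
b=crop(cv2.imread("pics/side0.png"),200,170,135,118,2)
cv2.imwrite("pics/c0.png",a);cv2.imwrite("pics/c1.png",crop(cv2.imread("pics/side0.png"),200,170,140,120,5))
for n,u,v in(("top",266,224),("side",304,245)):print(n,ray(n,u,v,.047).round(4))
print("pan",ray("top",256,165,.082).round(4),ray("side",254,213,.082).round(4))
print(a.shape)
E
```

```text
top [0.4997 0.0403 0.047 ]
side [0.5023 0.0417 0.047 ]
pan [0.648  0.0595 0.082 ] [0.6533 0.061  0.082 ]
(600, 528, 3)
```

View pics/c0.png

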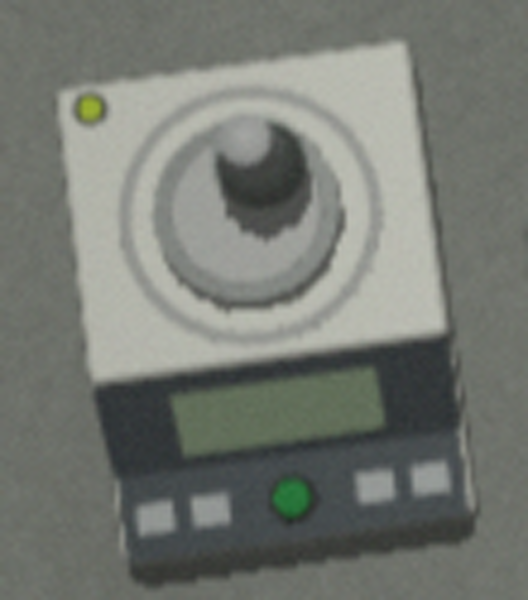

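View pics/c1.png

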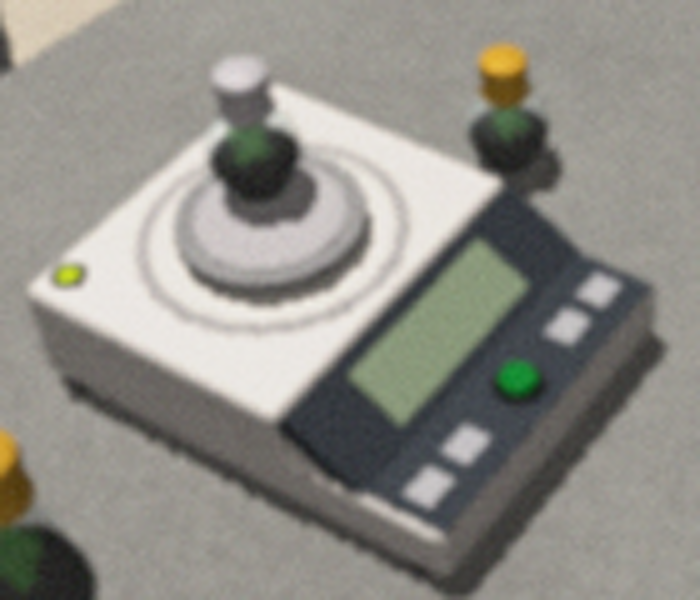

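```bash
cat >> h.py <<'E'
def px(n,x,y):
    o,k=((205,120),4.8) if n=="top" else ((200,170),5)
    return o[0]+(x+.5)/k-.5,o[1]+(y+.5)/k-.5
E
python3 - <<'E'
from h import *
def tri(name,pts,z):
    for n,x,y in pts:print(name,n,ray(n,*px(n,x,y),z).round(4))
tri("pan",[("top",249,212),("side",273,222)],.081)
tri("key",[("top",292,497),("side",518,377)],.047)
tri("ball",[("top",262,162),("side",255,160)],.109)
tri("captop",[("top",244,140),("side",241,72)],.162)
E
```

```text
pan top [0.6513 0.0584 0.081 ]
pan side [0.6511 0.0626 0.081 ]
key top [0.502  0.0417 0.047 ]
key side [0.5039 0.0429 0.047 ]
ball top [0.6715 0.0472 0.109 ]
ball side [0.6675 0.0545 0.109 ]
captop top [0.6702 0.0482 0.162 ]
captop side [0.6721 0.0497 0.162 ]
```

Offset is about 22 mm: flask near (0.670, 0.049), pan near (0.651, 0.060). I'll raise the arm, travel to the far side, and set a 30 mm finger gap so both fingertips push the ball evenly.

>>> {"op": "step_arm", "data": {"commands": [{"travel":[0,0,-0.05],"turn":[0,0,0]},{"travel":[0,0,-0.1],"turn":[0,0,0]},{"travel":[0.04,-0.027,-0.1],"turn":[0,0,-8]},{"travel":[0.08,-0.053,-0.1],"turn":[0,0,-16]},{"travel":[0.12,-0.08,-0.1],"turn":[0,0,-23]}], "gripper": 0.345}}

```text
time: 0.6
position: [0.2888, -0.505, 0.307]
tool_rot: [2.942, 1.1, 0.0]
ft_force: [0.7, -1.0, -0.1]
grip_width: 0.631
grip_force: 0.0
```

```bash
cat >> h.py <<'E'
from scipy.spatial.transform import Rotation as Ro
def go(x,y,z,yaw):
    s=ctrl.get_state();R=Ro.from_rotvec(s["tool_rot"]);p=np.array(s["position"])
    a=np.radians(yaw);T=Ro.from_matrix(np.array([[np.cos(a),np.sin(a),0],[np.sin(a),-np.cos(a),0],[0,0,-1]]))
    t=(R.inv()*T).as_rotvec(degrees=True)
    print("t",round(s["time"],2),"pos",p.round(4),"travel",R.inv().apply(np.array([x,y,z])-p).round(4),"turn",t.round(1),"w",round(s["grip_width"],3),"F",np.round(s["ft_force"],2),"q",np.round(s["joint_positions"],2))
E
python3 -c "
from h import *
go(.720,.020,.30,150.6)"
```

```text
t 0.6 pos [ 0.2888 -0.505   0.307 ] travel [ 0.6699 -0.1133  0.0071] turn [   0.     0.  -109.6] w 0.631 F [ 0.69 -0.99 -0.06] q [ 1.17  0.15 -0.19  1.46  0.03  1.53  0.13]
```

>>> {"op": "step_arm", "data": {"commands": [{"travel":[0.048,-0.008,0],"turn":[0,0,-8]},{"travel":[0.096,-0.016,0],"turn":[0,0,-16]},{"travel":[0.144,-0.024,0],"turn":[0,0,-24]},{"travel":[0.192,-0.032,0],"turn":[0,0,-32]},{"travel":[0.24,-0.04,0],"turn":[0,0,-40]}]}}

```text
time: 1.1
position: [0.4445, -0.3175, 0.3069]
tool_rot: [-2.388, -2.042, 0.001]
ft_force: [-0.5, -0.5, 1.0]
grip_width: 0.354
grip_force: 0.0
```

```bash
python3 -c "
from h import *
go(.720,.020,.30,150.6)"
```

```text
t 1.1 pos [ 0.4445 -0.3175  0.3069] travel [0.3762 0.2198 0.0068] turn [ -0.   -0.  -69.5] w 0.354 F [-0.52 -0.52  1.02] q [ 0.96  0.09 -0.41  1.54  0.04  1.52  0.39]
```

>>> {"op": "step_arm", "data": {"commands": [{"travel":[0.042,0.025,0],"turn":[0,0,-8]},{"travel":[0.084,0.05,0],"turn":[0,0,-16]},{"travel":[0.126,0.074,0],"turn":[0,0,-24]},{"travel":[0.168,0.098,0],"turn":[0,0,-32]},{"travel":[0.21,0.123,0],"turn":[0,0,-40]}]}}

```text
time: 1.6
position: [0.5996, -0.1304, 0.3069]
tool_rot: [-1.546, -2.735, 0.001]
ft_force: [0.4, -0.8, -0.8]
grip_width: 0.347
grip_force: 0.0
```

```bash
python3 -c "
from h import *
go(.720,.020,.20,150.6)"
```

```text
t 1.6 pos [ 0.5996 -0.1304  0.3069] travel [0.0667 0.1808 0.1068] turn [ -0.    0.  -29.5] w 0.347 F [ 0.41 -0.81 -0.82] q [ 0.67  0.27 -0.63  1.37  0.16  1.56  0.6 ]
```

>>> {"op": "step_arm", "data": {"commands": [{"travel":[0.017,0.045,0],"turn":[0,0,-7.4]},{"travel":[0.033,0.09,0],"turn":[0,0,-14.8]},{"travel":[0.05,0.136,0],"turn":[0,0,-22]},{"travel":[0.067,0.181,0.01],"turn":[0,0,-29.5]},{"travel":[0.067,0.181,0.055],"turn":[0,0,-29.5]}]}}

```text
time: 2.1
position: [0.7246, 0.0294, 0.2549]
tool_rot: [0.785, 3.036, 0.017]
ft_force: [0.6, 1.1, 0.0]
grip_width: 0.342
grip_force: 0.0
```

```bash
python3 -c "
from h import *
go(.720,.020,.115,150.6)"
```

```text
t 2.1 pos [0.7246 0.0294 0.2549] travel [-1.000e-04 -1.210e-02  1.397e-01] turn [0.7 0.2 0.4] w 0.342 F [0.57 1.14 0.01] q [ 0.38  0.56 -0.74  1.14  0.36  1.55  0.79]
```

>>> {"op": "step_arm", "data": {"commands": [{"travel":[0,0,0],"turn":[0,0,0]},{"travel":[0,0,0],"turn":[0,0,0]}]}}

```text
time: 2.3
position: [0.7196, 0.0168, 0.2512]
tool_rot: [-0.808, -3.033, 0.003]
ft_force: [-1.0, -0.0, 0.8]
grip_width: 0.345
grip_force: 0.0
```

```bash
python3 -c "
from h import *
go(.720,.020,.115,150.6)"
```

```text
t 2.3 pos [0.7196 0.0168 0.2512] travel [0.001  0.0033 0.1362] turn [-0.1 -0.1 -0.4] w 0.345 F [-0.96 -0.    0.83] q [ 0.39  0.56 -0.73  1.15  0.36  1.56  0.78]
```

>>> {"op": "step_arm", "data": {"commands": [{"travel":[0,0,0.04],"turn":[0,0,0]},{"travel":[0,0,0.08],"turn":[0,0,0]},{"travel":[0,0,0.12],"turn":[0,0,0]},{"travel":[0,0,0.137],"turn":[0,0,0]},{"travel":[0,0,0.137],"turn":[0,0,0]}]}}

```text
time: 2.8
position: [0.7196, 0.0161, 0.1145]
tool_rot: [-0.81, -3.034, 0.003]
ft_force: [0.0, 0.2, -0.8]
grip_width: 0.345
grip_force: 0.0
```

Run:
```python
from h import *
a=ctrl.get_image("side");b=ctrl.get_image("top")
A=crop(a[:,:,::-1],200,150,140,120,4);B=crop(b[:,:,::-1],205,110,55*2,120,2)
B=crop(b[:,:,::-1],225,120,60,120,4)
cv2.imwrite("pics/d.png",np.hstack([A,B]))
go(.720,.020,.115,150.6)
```

```text
t 2.9 pos [0.7218 0.0176 0.1182] travel [0.0028 0.0012 0.0032] turn [ 0.1  0.2 -0.4] w 0.34 F [0.53 0.4  1.27] q [ 0.4   0.62 -0.7   1.34  0.4   1.32  0.75]
```

View pics/d.png

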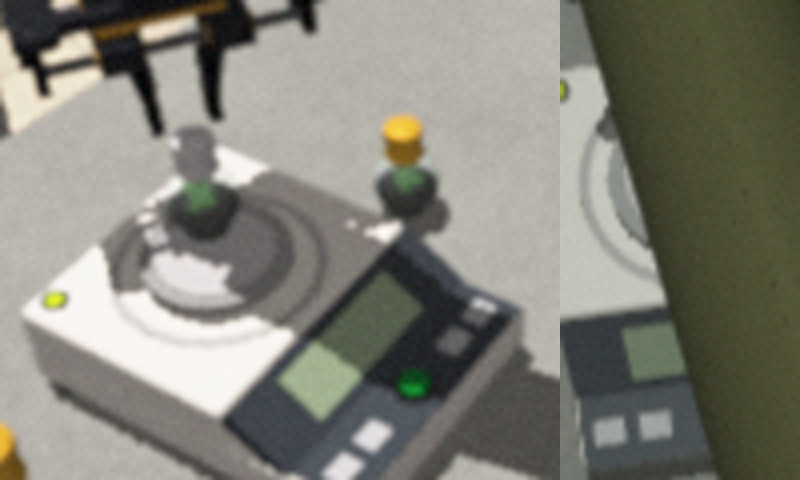

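Side view: the fingertips are at crop (158,132) and (215,118), squarely behind the flask. The top view is blocked by the arm. Next I'll approach.

>>> {"op": "step_arm", "data": {"commands": [{"travel":[0.006,0,0],"turn":[0,0,0]},{"travel":[0.012,0,0],"turn":[0,0,0]},{"travel":[0.016,0,0],"turn":[0,0,0]},{"travel":[0.019,0,0],"turn":[0,0,0]},{"travel":[0.021,0,0],"turn":[0,0,0]}]}}

```text
time: 3.4
position: [0.7017, 0.029, 0.1155]
tool_rot: [0.806, 3.036, -0.0]
ft_force: [-0.5, 0.3, -0.6]
grip_width: 0.347
grip_force: 0.0
```

>>> {"op": "step_arm", "data": {"commands": [{"travel":[0.002,0,0],"turn":[0,0,0]},{"travel":[0.004,0,0],"turn":[0,0,0]},{"travel":[0.006,0,0],"turn":[0,0,0]},{"travel":[0.008,0,0],"turn":[0,0,0]},{"travel":[0.01,0,0],"turn":[0,0,0]}]}}

```text
time: 3.9
position: [0.6931, 0.0337, 0.1151]
tool_rot: [-0.807, -3.036, 0.0]
ft_force: [0.9, -0.3, 0.2]
grip_width: 0.345
grip_force: 0.0
```

>>> {"op": "step_arm", "data": {"commands": [{"travel":[0.002,0,0],"turn":[0,0,0]},{"travel":[0.004,0,0],"turn":[0,0,0]},{"travel":[0.006,0,0],"turn":[0,0,0]},{"travel":[0.008,0,0],"turn":[0,0,0]},{"travel":[0.01,0,0],"turn":[0,0,0]}]}}

```text
time: 4.4
position: [0.6845, 0.0387, 0.1152]
tool_rot: [0.806, 3.036, -0.0]
ft_force: [0.5, -0.6, -0.3]
grip_width: 0.346
grip_force: 0.1
```

Run:
```python
from h import *
a=ctrl.get_image("side")
cv2.imwrite("pics/e.png",crop(a[:,:,::-1],200,150,140,120,5))
go(.6767,.0455,.115,150.6)
```

```text
t 4.45 pos [0.6842 0.0391 0.1152] travel [0.0097 0.0019 0.0002] turn [-0.  -0.  -0.3] w 0.344 F [ 0.05 -0.13 -0.64] q [ 0.42  0.55 -0.73  1.45  0.37  1.28  0.71]
```

View pics/e.png

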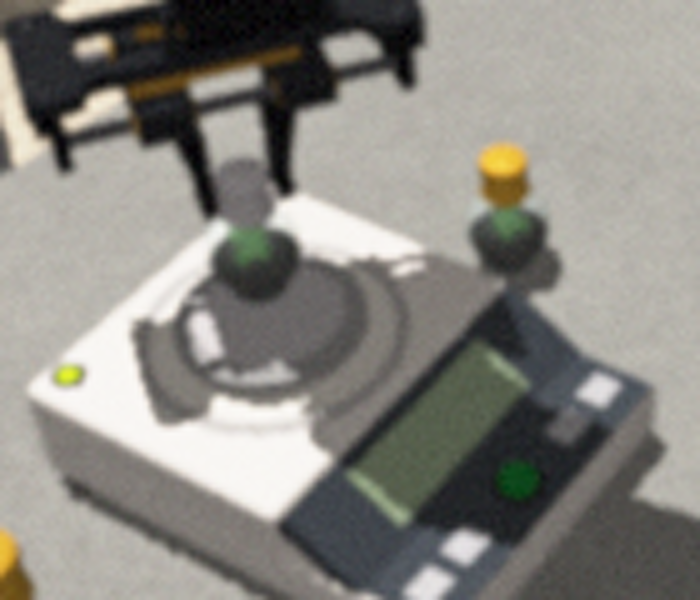

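Run:
```python
from h import *
for x,y in((209,213),(286,192)):print("tip",ray("side",*px("side",x,y-100),.101).round(4))
print("ball",ray("side",*px("side",256,162),.109).round(4),"cap",ray("side",*px("side",242,72),.162).round(4))
d=np.array([-.872,.489]);n=np.array([.489,.872])
for c in ((.6842,.0391),):
  for s in(-22,-15,15,22):
    q=np.r_[np.array(c)+n*s/1e3,.101]; print(s,((proj("side",q)-[200,150])*5).round(0))
for f in((.670,.049),(.672,.050),(.668,.052),(.660,.055)):
  print(f,[((proj("side",[*f,z])-[200,150])*5).round(0).tolist() for z in(.109,.162)])
```

```text
tip [0.7214 0.0384 0.101 ]
tip [0.7014 0.0012 0.101 ]
ball [0.666  0.0552 0.109 ] cap [0.6717 0.0494 0.162 ]
-22 [295. 229.]
-15 [283. 233.]
15 [226. 248.]
22 [213. 251.]
(0.67, 0.049) [[257.0, 250.0], [243.0, 171.0]]
(0.672, 0.05) [[253.0, 250.0], [239.0, 170.0]]
(0.668, 0.052) [[256.0, 255.0], [241.0, 176.0]]
(0.66, 0.055) [[262.0, 265.0], [248.0, 185.0]]
```

Run:
```python
from h import *
a=ctrl.get_image("side")[:,:,::-1];cv2.imwrite("pics/full_e.png",a)
A=crop(a,225,160,60,60,10)
n=np.array([.489,.872])
for s in(-22,22):
  for z in(.101,.115,.13,.15):
    q=(proj("side",np.r_[np.array([.6842,.0391])+n*s/1e3,z])-[225,160]+.5)*10
    cv2.circle(A,tuple(int(v) for v in q),3,(0,0,255),-1)
for z in(.082,.109,.162):
    q=(proj("side",[.670,.049,z])-[225,160]+.5)*10;cv2.circle(A,tuple(int(v) for v in q),3,(0,255,0),-1)
cv2.imwrite("pics/f.png",A)
```

```text
(no output)
```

View pics/f.png

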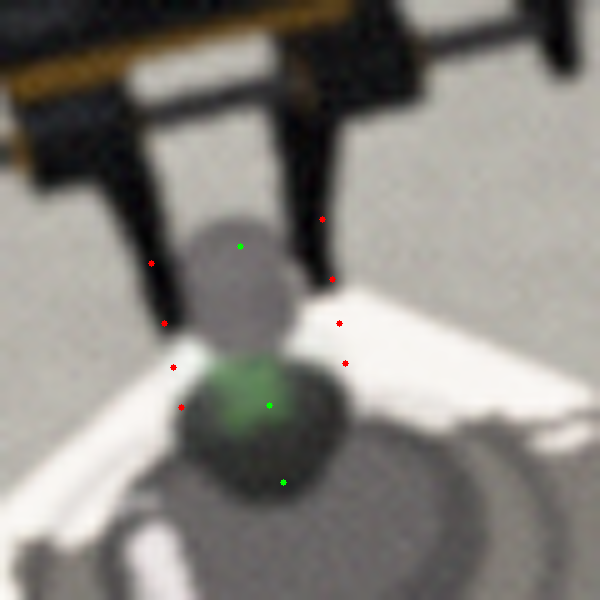

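Run:
```python
from h import *
R=Ro.from_rotvec([-3.102,-.484,.001]).as_matrix();p=np.array([.198,-.619,.2065])
out=[]
for n,(u,v) in(("side",(510,50)),("top",(530,310))):
    A=crop(cv2.imread(f"pics/{n}0.png"),u,v,80 if n=="side" else 110,90,4 if n=="top" else 4)
    for y in(-.0510,.0510):
      for z,c in((.014,(0,0,255)),(0,(0,255,0)),(-.056,(255,255,0))):
        q=(proj(n,p+R@[0,y,z])-[u,v]+.5)*4;cv2.circle(A,tuple(int(k) for k in q),2,c,-1)
        print(n,y,z,proj(n,p+R@[0,y,z]).round(1))
    out.append(A)
cv2.imwrite("pics/g.png",np.hstack(out))
```

```text
side -0.051 0.014 [536.6 130.4]
side -0.051 0 [538.4 126. ]
side -0.051 -0.056 [545.8 107.4]
side 0.051 0.014 [536.  112.7]
side 0.051 0 [537.7 108.4]
side 0.051 -0.056 [544.6  90.4]
top -0.051 0.014 [540.8 358.7]
top -0.051 0 [544.1 360.2]
top -0.051 -0.056 [558.1 367. ]
top 0.051 0.014 [584.3 342.7]
top 0.051 0 [588.2 344. ]
top 0.051 -0.056 [605.  349.7]
```

View pics/g.png

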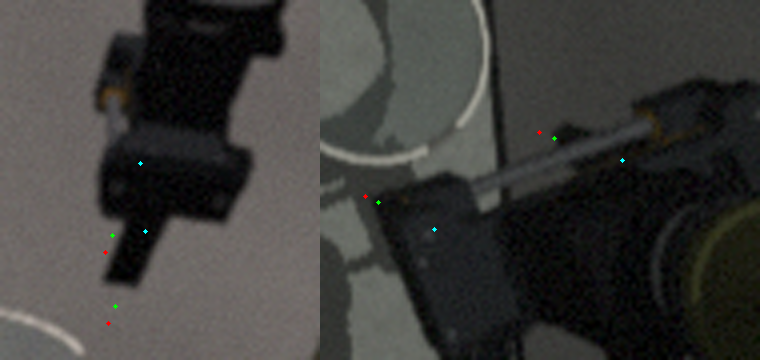

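Start picture (side at left, top at right): the real finger ends sit about 25 to 30 mm higher than the points I projected from the stated tip. This agrees with picture e, where the fingertips are at z ≈ 0.126 and the flask has not moved. I'll back off, tilt the fingertips forward to clear the cap, and lower.

>>> {"op": "step_arm", "data": {"commands": [{"travel":[-0.01,0,0],"turn":[0,0,0]},{"travel":[-0.02,0,0],"turn":[0,0,0]},{"travel":[-0.03,0,0],"turn":[0,5,0]},{"travel":[-0.03,0,0.012],"turn":[0,10,0]},{"travel":[-0.03,0,0.024],"turn":[0,15,0]}]}}

```text
time: 5.0
position: [0.7122, 0.0221, 0.0913]
tool_rot: [-0.743, -2.789, -0.099]
ft_force: [0.3, -0.2, -0.6]
grip_width: 0.343
grip_force: 0.0
```

>>> {"op": "step_arm", "data": {"commands": [{"travel":[0,0,0],"turn":[0,0,0]},{"travel":[0,0,0],"turn":[0,0,0]}]}}

```text
time: 5.2
position: [0.7109, 0.0233, 0.0897]
tool_rot: [-0.743, -2.789, -0.097]
ft_force: [-0.1, 0.3, 0.3]
grip_width: 0.346
grip_force: 0.0
```

Run:
```python
from h import *
a=ctrl.get_image("side")[:,:,::-1]
A=crop(a,215,155,75,75,8)
s=ctrl.get_state();R=Ro.from_rotvec(s["tool_rot"]);p=np.array(s["position"])
print(p.round(4),R.apply([0,0,1]).round(3),R.apply([1,0,0]).round(3),s["grip_width"],np.round(s["ft_force"],1),s["time"])
for y in(-.02,.02):
  for z in(.014,-.012,-.03):
    q=(proj("side",p+R.apply([0,y,z]))-[215,155]+.5)*8;cv2.circle(A,tuple(int(k) for k in q),2,(0,0,255),-1)
for z in(.082,.109,.162):
    q=(proj("side",[.6705,.049,z])-[215,155]+.5)*8;cv2.circle(A,tuple(int(v) for v in q),2,(0,255,0),-1)
cv2.imwrite("pics/i.png",A)
```

```text
[0.7109 0.0244 0.0915] [-0.224  0.129 -0.966] [-0.839  0.479  0.258] 0.34403034992767034 [0.1 0.3 0.7] 5.25
```

View pics/i.png

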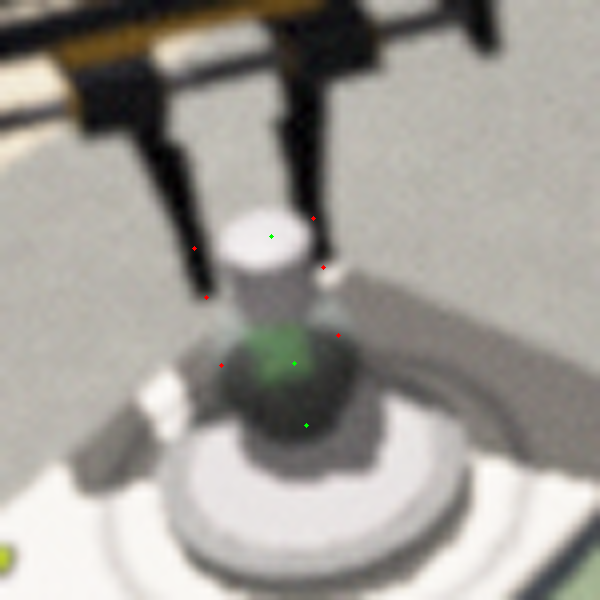

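Tilted view: the finger ends, at (205,295) and (322,267), match a tip about 12 mm behind the TCP. That puts the real tip at z ≈ 0.102, about 20 mm above the pan, and the cap has room. I'll push in small steps and track the flask with template matching.

>>> {"op": "step_arm", "data": {"commands": [{"travel":[0.0039,0,0.001],"turn":[0,0,0]},{"travel":[0.0077,0,0.0021],"turn":[0,0,0]},{"travel":[0.0116,0,0.0031],"turn":[0,0,0]},{"travel":[0.0145,0,0.0039],"turn":[0,0,0]},{"travel":[0.0164,0,0.0044],"turn":[0,0,0]}]}}

```text
time: 5.75
position: [0.6955, 0.0324, 0.0917]
tool_rot: [-0.741, -2.791, -0.097]
ft_force: [-0.5, 0.2, -0.1]
grip_width: 0.347
grip_force: 0.0
```

>>> {"op": "step_arm", "data": {"commands": [{"travel":[0.0019,0,0.0005],"turn":[0,0,0]},{"travel":[0.0039,0,0.001],"turn":[0,0,0]},{"travel":[0.0058,0,0.0016],"turn":[0,0,0]},{"travel":[0.0077,0,0.0021],"turn":[0,0,0]},{"travel":[0.0097,0,0.0026],"turn":[0,0,0]}]}}

```text
time: 6.25
position: [0.6871, 0.0372, 0.091]
tool_rot: [-0.741, -2.79, -0.098]
ft_force: [0.6, -0.1, 0.0]
grip_width: 0.346
grip_force: 0.1
```

```bash
cat >> h.py <<'E'
def track(n,im,ref,box):
    # NCC of the flask patch (cap + ball, 6x enlarged) -> shift in px
    x,y,w,h=box;k=6;g=lambda a:cv2.resize(a,None,fx=k,fy=k,interpolation=cv2.INTER_CUBIC)
    T=g(ref[y:y+h,x:x+w]);S=g(im[y-16:y+h+16,x-16:x+w+16])
    _,s,_,l=cv2.minMaxLoc(cv2.matchTemplate(S,T,cv2.TM_CCOEFF_NORMED));return (np.array(l)/k-16).round(2),round(s,3)
def flask_shift(name,n="side",save=None):
    im=ctrl.get_image(n)[:,:,::-1].copy();cv2.imwrite(f"pics/{name}.png",im)
    boxes={"side":[(241,180,16,28),(242,192,19,18)],"top":[(249,143,21,22),(250,149,20,15)]}[n]
    ref=cv2.imread(f"pics/{n}0.png")
    X0=np.array([.6705,.049,.12]);o=proj(n,X0)
    for b in boxes:
        d,s=track(n,im,ref,b);print(n,b,"px",d,"score",s,"shift mm",((ray(n,*(o+d),.12)-X0)[:2]*1e3).round(1))
E
python3 - <<'E'
from h import *
flask_shift("j");s=ctrl.get_state();print(s["position"],s["ft_force"],s["time"])
E
```

```text
side (241, 180, 16, 28) px [2.67 1.67] score 0.771 shift mm [-10.    0.3]
side (242, 192, 19, 18) px [1.83 1.33] score 0.833 shift mm [-7.4  0.7]
[0.68678594 0.03747438 0.09111609] [ 0.52629933  0.87996221 -0.36914137] 6.3
```

```bash
cat >> h.py <<'E'
def feats(im):
    b,g,r=[cv2.GaussianBlur(im,(3,3),0)[170:235,225:290,i].astype(float) for i in range(3)]
    e=(g-(r+b)/2)/(r+g+b+30);e[35:,45:]=0
    w=np.clip(e-.04,0,None);n=w.sum();yy,xx=np.mgrid[170:235,225:290]
    return np.round([(w*xx).sum()/n,(w*yy).sum()/n,n],2)
E
python3 - <<'E'
from h import *
for f in("side0","full_e","j"):print(f,feats(cv2.imread(f"pics/{f}.png")))
for f in("side0","full_e","j"):
    im=cv2.imread(f"pics/{f}.png");hs=im[178:215:2,236:268:2].sum(2)//8
    print(f);print("\n".join(" ".join("%2d"%v for v in r) for r in hs))
E
```

```text
side0 [249.57 198.8    2.09]
full_e [249.84 199.16   2.18]
j [251.2  200.1    2.09]
side0
57 59 59 57 57 58 57 57 58 57 57 58 57 57 57 57
57 58 57 57 58 59 60 59 58 59 59 56 58 57 57 58
58 58 56 58 69 75 76 74 65 57 56 56 57 58 56 56
55 58 56 65 79 79 79 75 66 55 56 55 56 55 56 56
56 57 56 61 76 79 79 70 46 57 60 55 55 56 56 55
57 56 56 50 46 51 51 39 34 72 85 75 65 58 55 56
55 57 57 55 38 33 34 33 32 53 85 86 85 78 70 59
56 55 56 54 41 35 35 33 35 57 80 84 86 86 86 82
55 55 55 62 66 41 37 33 39 68 74 79 86 86 85 86
55 54 61 76 76 46 33 32 31 30 38 62 82 85 86 86
58 67 80 75 41 31 32 32 29 21 18 26 69 80 82 84
71 85 82 50 23 24 29 30 26 21 14 17 51 70 73 75
85 84 78 37 18 20 23 20 18 15 14 18 55 64 65 70
83 75 71 49 16 16 16 16 16 15 14 22 39 63 69 62
74 76 67 60 43 14 15 13 15 13 15 28 32 39 72 71
80 63 63 73 61 24 14 10 11 14 24 31 32 36 73 75
68 61 72 76 61 30 28 24 24 29 31 32 31 48 75 75
62 64 74 75 72 43 32 32 33 30 31 30 35 65 76 74
60 66 76 74 75 70 57 38 37 38 56 57 66 74 76 74
full_e
 6  2 26 65 68 69 68 69 53  8  3 38 66 67 65 67
19  3 16 61 68 66 66 66 56 12  6 45 67 66 6
[... 1034 characters left out ...]
0 89 86 64  9 46 68 66 66 66
66 37  8 46 65 81 87 83 66 40 11 59 77 69 66 65
65 49  7 26 53 46 47 45 39 36 19 55 91 72 58 64
66 58 14 17 52 42 41 41 39 37 28 43 80 46 46 48
65 65 27 11 60 54 42 43 43 48 61 70 76 46 46 45
67 64 53 12 70 84 56 41 39 50 68 73 55 46 46 46
68 79 86 66 79 71 47 42 40 33 26 26 33 42 42 44
81 90 92 82 62 32 36 38 38 33 25 21 21 35 38 39
81 56 53 42 28 28 30 34 31 26 20 19 17 30 32 35
49 38 38 33 23 24 24 25 22 20 17 17 22 38 35 32
60 59 33 31 29 19 18 18 19 17 15 21 32 38 40 36
89 66 32 38 38 31 18 17 17 16 17 25 38 39 39 38
80 67 42 38 37 39 32 21 17 18 24 36 40 38 42 42
57 46 38 39 38 38 39 36 36 36 38 40 37 38 66 85
31 40 64 45 58 68 60 40 39 39 39 42 45 57 78 86
```

The flask is now sitting centred between the fingers and sliding; it has moved about 6 mm. By my estimate 17 mm of push and 3 mm of sideways shift remain.

>>> {"op": "step_arm", "data": {"commands": [{"travel":[0.0017,0.0004,0.0005],"turn":[0,0,0]},{"travel":[0.0034,0.0008,0.0009],"turn":[0,0,0]},{"travel":[0.0051,0.0013,0.0014],"turn":[0,0,0]},{"travel":[0.0068,0.0018,0.0018],"turn":[0,0,0]},{"travel":[0.0085,0.0023,0.0023],"turn":[0,0,0]}]}}

```text
time: 6.8
position: [0.6806, 0.0437, 0.0911]
tool_rot: [-0.741, -2.79, -0.097]
ft_force: [-0.2, -0.3, -0.5]
grip_width: 0.346
grip_force: 0.1
```

>>> {"op": "step_arm", "data": {"commands": [{"travel":[0.0015,0.0003,0.0004],"turn":[0,0,0]},{"travel":[0.003,0.0006,0.0008],"turn":[0,0,0]},{"travel":[0.0045,0.0008,0.0012],"turn":[0,0,0]},{"travel":[0.0055,0.0008,0.0015],"turn":[0,0,0]},{"travel":[0.0055,0.0008,0.0015],"turn":[0,0,0]}]}}

```text
time: 7.3
position: [0.676, 0.0472, 0.0911]
tool_rot: [-0.741, -2.79, -0.097]
ft_force: [1.1, -0.2, 0.6]
grip_width: 0.346
grip_force: 0.0
```

Run:
```python
from h import *
flask_shift("k");s=ctrl.get_state();print(s["position"],s["ft_force"],s["time"])
print(feats(cv2.imread("pics/k.png")))
X0=np.array([.671,.049,.12])
d=feats(cv2.imread("pics/k.png"))[:2]-feats(cv2.imread("pics/side0.png"))[:2]
print(d,((ray("side",*(proj("side",X0)+d),.12)-X0)*1e3).round(1))
```

```text
side (241, 180, 16, 28) px [2.83 5.67] score 0.751 shift mm [-21.3  10.5]
side (242, 192, 19, 18) px [1.83 5.  ] score 0.803 shift mm [-17.5  10.3]
[0.67606626 0.0471064  0.09112543] [1.32717122 1.17745066 0.3459554 ] 7.35
[251.22 203.95   2.19]
[1.65 5.15] [-17.6  10.9   0. ]
```

>>> {"op": "step_arm", "data": {"commands": [{"travel":[0.001,0,0.0003],"turn":[0,0,0]},{"travel":[0.002,0,0.0005],"turn":[0,0,0]},{"travel":[0.002,0,0.0005],"turn":[0,0,0]},{"travel":[0.001,0,0.0003],"turn":[0,0,0]},{"travel":[-0.001,0,-0.0003],"turn":[0,0,0]}]}}

```text
time: 7.85
position: [0.677, 0.0466, 0.0912]
tool_rot: [-0.741, -2.79, -0.097]
ft_force: [-0.6, 0.2, 0.1]
grip_width: 0.345
grip_force: 0.0
```

>>> {"op": "step_arm", "data": {"commands": [{"travel":[-0.003,0,-0.0008],"turn":[0,0,0]},{"travel":[-0.008,0,-0.002],"turn":[0,0,0]},{"travel":[-0.018,0,-0.005],"turn":[0,0,0]},{"travel":[-0.033,0,-0.009],"turn":[0,0,0]},{"travel":[-0.048,0,-0.013],"turn":[0,0,0]}]}}

```text
time: 8.35
position: [0.7209, 0.0213, 0.0912]
tool_rot: [-0.741, -2.79, -0.097]
ft_force: [0.1, -0.9, -1.4]
grip_width: 0.346
grip_force: 0.0
```

>>> {"op": "step_arm", "data": {"commands": [{"travel":[-0.02,0,-0.045],"turn":[0,0,0]},{"travel":[-0.025,0,-0.09],"turn":[0,0,0]},{"travel":[-0.025,0,-0.135],"turn":[0,0,0]},{"travel":[-0.025,0,-0.18],"turn":[0,0,0]},{"travel":[-0.025,0,-0.18],"turn":[0,0,0]}]}}

```text
time: 8.85
position: [0.7849, -0.0145, 0.2667]
tool_rot: [-0.75, -2.8, -0.106]
ft_force: [-0.2, -0.3, 0.5]
grip_width: 0.345
grip_force: 0.0
```

Run:
```python
from h import *
flask_shift("l")
print(feats(cv2.imread("pics/l.png")))
go(.600,-.20,.30,90)
```

```text
side (241, 180, 16, 28) px [2.17 5.83] score 0.905 shift mm [-20.4  11.9]
side (242, 192, 19, 18) px [2.   5.67] score 0.934 shift mm [-19.7  11.7]
[251.46 204.52   2.19]
t 8.9 pos [ 0.7839 -0.0137  0.2628] travel [ 0.074  -0.253  -0.0204] turn [ -7.4 -13.4  59.8] w 0.346 F [ 0.04  0.09 -0.66] q [ 0.21  0.94 -0.65  0.48  0.36  2.    0.92]
```

Both trackers agree on a shift of about (-20, +12) mm against the (-19.5, +11.3) needed. I'll move aside for a clear top view and close the gripper for the key.

```bash
python3 -c "
from h import *
go(.60,-.15,.30,180)"
```

```text
t 8.9 pos [ 0.7839 -0.0137  0.2628] travel [ 0.0981 -0.2097 -0.0139] turn [  4.1 -14.2 -29.7] w 0.346 F [ 0.04  0.09 -0.66] q [ 0.21  0.94 -0.65  0.48  0.36  2.    0.92]
```

>>> {"op": "step_arm", "data": {"commands": [{"travel":[0.02,-0.042,-0.003],"turn":[0.8,-2.8,-5.9]},{"travel":[0.04,-0.084,-0.006],"turn":[1.6,-5.7,-11.9]},{"travel":[0.06,-0.126,-0.009],"turn":[2.5,-8.5,-17.8]},{"travel":[0.08,-0.168,-0.012],"turn":[3.3,-11.4,-23.8]},{"travel":[0.098,-0.21,-0.014],"turn":[4.1,-14.2,-29.7]}], "gripper": 0}}

```text
time: 9.4
position: [0.5958, -0.1513, 0.2959]
tool_rot: [0.011, -3.132, 0.004]
ft_force: [0.4, -1.3, 2.0]
grip_width: 0.025
grip_force: 0.0
```

>>> {"op": "step_arm", "data": {"commands": [{"travel":[0,0,0],"turn":[0,0,0]},{"travel":[0,0,0],"turn":[0,0,0]}]}}

```text
time: 9.6
position: [0.5964, -0.1528, 0.2969]
tool_rot: [-0.004, -3.131, 0.004]
ft_force: [1.1, -0.1, 0.3]
grip_width: 0.01
grip_force: 0.0
```

Run:
```python
from h import *
flask_shift("m_side");flask_shift("m_top","top")
a=crop(cv2.imread("pics/m_top.png"),220,130,75,100,5);b=crop(cv2.imread("pics/m_side.png"),220,170,80,100,5)
cv2.imwrite("pics/m.png",np.hstack([a,b]))
go(.503,.042,.15,180)
```

```text
side (241, 180, 16, 28) px [2.   5.33] score 0.942 shift mm [-18.7  10.9]
side (242, 192, 19, 18) px [2.   5.17] score 0.964 shift mm [-18.3  10.4]
top (249, 143, 21, 22) px [-4.67  8.17] score 0.971 shift mm [-20.2  11.6]
top (250, 149, 20, 15) px [-4.83  8.17] score 0.982 shift mm [-20.1  12. ]
t 9.7 pos [ 0.5987 -0.1493  0.2969] travel [0.0937 0.1916 0.1478] turn [ 0.  -0.5  0.2] w 0.006 F [-0.54  0.17 -0.47] q [ 0.85  0.33 -0.84  1.36  0.25  1.56  1.6 ]
```

View pics/m.png

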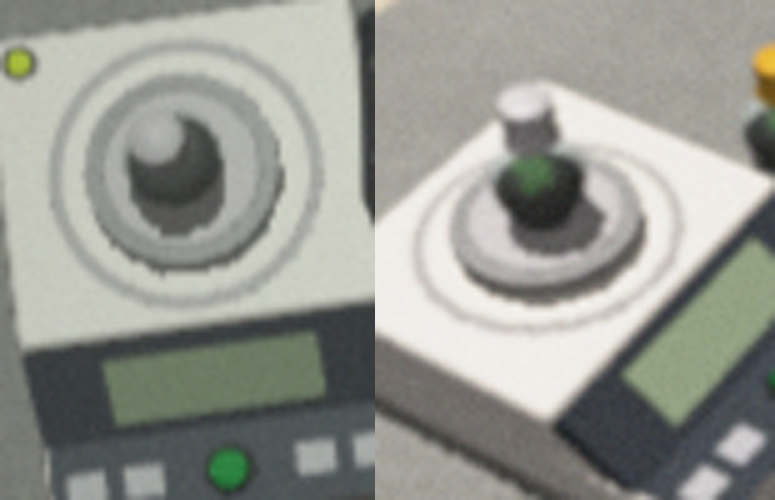

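Run:
```python
from h import *
f=lambda n,x,y,z:ray(n,*(np.array([220,130] if n=="top" else [220,170])+(np.array([x,y])+.5)/5-.5),z).round(4)
print("pan top",f("top",183.5,170,.082),"ball",f("top",174.5,161,.109),"cap",f("top",157,137,.162))
print("pan side",f("side",173,219,.082),"cap",f("side",150,103,.162),"ball~",f("side",165,188,.1))
# pan by ellipse fit in top/side: project circle hypotheses, gradient score
for n in("top","side"):
    g=cv2.cvtColor(cv2.imread(f"pics/m_{n}.png"),cv2.COLOR_BGR2GRAY).astype(np.float32)
    best=[]
    t=np.linspace(0,2*np.pi,180)
    def samp(x,y,r,z):
        p=np.array([proj(n,[x+r*np.cos(a),y+r*np.sin(a),z]) for a in t]).astype(np.float32)
        return cv2.remap(g,p[None,:,0].copy(),p[None,:,1].copy(),cv2.INTER_LINEAR)[0]
    for x in np.arange(.643,.660,.001):
        for y in np.arange(.052,.070,.001):
            best.append((samp(x,y,.0405,.0685).mean() if 0 else np.median(samp(x,y,.0555 if 0 else .0475,.082))-np.median(samp(x,y,.0405,.082)),x,y))
    # ring: thin dark circle on the deck (try r 0.07)
    c=sorted(((-(samp(x,y,r,.068).mean()-.5*samp(x,y,r+.004,.068).mean()-.5*samp(x,y,r-.004,.068).mean()),x,y,r) for x in np.arange(.645,.659,.002) for y in np.arange(.052,.070,.002) for r in(.066,.068,.07,.072)),reverse=True)[:3]
    print(n,"inner ring",[np.round(v,4).tolist() for v in sorted(best,reverse=True)[:3]],"deck ring",[np.round(v,4).tolist() for v in c])
```

```text
pan top [0.6516 0.0587 0.082 ] ball [0.6505 0.059  0.109 ] cap [0.6507 0.0589 0.162 ]
pan side [0.6518 0.0617 0.082 ] cap [0.6512 0.0632 0.162 ] ball~ [0.6562 0.0599 0.1   ]Traceback (most recent call last):
  File "<stdin>", line 15, in <module>
  File "<stdin>", line 11, in samp
  File "h.py", line 7, in proj
    m=ctrl.camera_model(n);p=np.array(m["R"])@np.array(X)+m["t"];return np.array([m["cx"]+m["fx"]*p[0]/p[2],m["cy"]+m["fy"]*p[1]/p[2]])
ValueError: time passes only in moves, steps and waits
```

Top crop (left): pan centre at (183,170), ball at (174,161) and cap at (157,137). Allowing for height, both views put the flask's axis within about 1.5 mm of the pan centre, upright. Next is the key.

>>> {"op": "step_arm", "data": {"commands": [{"travel":[0.021,0.043,0],"turn":[0,0,0]},{"travel":[0.042,0.086,0],"turn":[0,0,0]},{"travel":[0.063,0.129,0],"turn":[0,0,0]},{"travel":[0.084,0.172,0],"turn":[0,-0.5,0]},{"travel":[0.094,0.193,0.01],"turn":[0,-0.5,0]}]}}

```text
time: 10.2
position: [0.5032, 0.0505, 0.2892]
tool_rot: [-0.021, 3.139, 0.002]
ft_force: [-0.3, 0.3, -0.3]
grip_width: 0.009
grip_force: 0.0
```

>>> {"op": "step_arm", "data": {"commands": [{"travel":[0,0,0.04],"turn":[0,0,0]},{"travel":[0,0,0.08],"turn":[0,0,0]},{"travel":[0,0,0.12],"turn":[0,0,0]},{"travel":[0,0,0.138],"turn":[0,0,0]},{"travel":[0,0,0.138],"turn":[0,0,0]}]}}

```text
time: 10.7
position: [0.5019, 0.045, 0.1472]
tool_rot: [0.012, -3.136, -0.004]
ft_force: [0.5, 0.1, 1.0]
grip_width: 0.009
grip_force: 0.0
```

Run:
```python
from h import *
go(.503,.042,.060,180)
im=ctrl.get_image("side")[:,:,::-1];cv2.imwrite("pics/n.png",im)
s=ctrl.get_state();R=Ro.from_rotvec(s["tool_rot"]);p=np.array(s["position"])
for z in(.014,0,-.012,-.03):print(z,proj("side",p+R.apply([0,0,z])).round(1))
g=im.sum(2)[185:260,280:330]//8
print("rows of dark (cols from 280):")
for r in range(0,75,2):print(185+r," ".join("%2d"%v for v in g[r,::2]))
```

```text
t 10.7 pos [0.5019 0.045  0.1472] travel [-0.0015 -0.0032  0.0872] turn [ 0.1 -0.3  0.4] w 0.009 F [0.47 0.08 1.02] q [ 0.78  0.14 -0.97  1.85  0.12  1.22  1.35]
0.014 [301.  220.3]
0 [300.6 216. ]
-0.012 [300.3 212.2]
-0.03 [299.9 206.5]
rows of dark (cols from 280):
185 13  8 12 14  8  6  8  8  6  6 10 17 18 11 17 16  9  7  7  7 16 55 64 64 63
187 13  8  8 12  8 12 12  7  8 11 19 15  9  7 13 19 16  6  6 20 51 62 63 63 65
189 11  8  7  9 14 10  8  8 14 21 16  8  4  8  7 15 19  6 25 54 65 64 63 64 64
191 17 11  9 15 13  8  7 11 17 13  8  7  8  5  7 24 24 33 59 64 62 61 65 64 63
193 16 16 15 13  9  7  7  8  9  7  7  7  6  9  7 43 61 64 64 64 64 65 65 65 63
195 14 17 16 11 11  9  6  8 20 19  9  8  7  7 10 50 64 65 64 64 65 65 65 65 64
197 15 15 17 18 41 37 10 10 16 17 17  6  8  8 23 62 66 64 64 66 65 65 65 66 65
199 25 16 15 11 50 61 23 13 16 17 19  6  4  7 23 52 65 64 65 66 65 64 65 65 64
201 19 14 11 15 55 49 18 13 10  7  9  7  6 11 27 31 57 68 65 66 66 64 64 63 65
203 12  8 11 40 39 17 26 12  4  3  5  4  2 18 26 26 49 67 67 67 66 67 63 65 65
205  6  4 15 31 16 41 83 33  1  3  2  6  
[... 1470 characters left out ...]
59 58 60 47 29 26 30 30 31 32 32 30 28 32 30 32 31 41 41 38 30 28 27
245 58 59 58 59 52 31 25 29 29 26 28 29 29 27 23 31 32 32 39 42 41 33 27 27 40
247 59 58 58 54 33 28 31 30 33 24 20 28 27 17 15 30 30 39 41 41 33 28 26 31 57
249 59 58 54 36 25 28 31 31 31 28 16 16 15 15 26 27 34 41 42 37 27 27 29 53 65
251 60 54 36 24 27 31 31 31 32 31 30 27 26 31 31 34 41 39 39 26 25 27 40 64 59
253 54 37 26 27 31 31 33 31 31 32 31 32 32 30 38 41 42 39 30 28 26 43 63 59 35
255 33 26 26 32 31 35 60 61 41 31 31 31 20 26 41 41 40 32 28 28 32 62 57 34 30
257 26 27 31 30 34 59 80 82 76 43 31 21 19 38 42 39 34 28 28 28 38 50 33 30 54
259 25 32 30 32 54 78 82 79 65 34 22 19 38 40 39 34 27 27 26 28 26 28 30 51 46
```

>>> {"op": "step_arm", "data": {"commands": [{"travel":[-0.001,-0.0015,0.03],"turn":[0,0,0]},{"travel":[-0.001,-0.003,0.06],"turn":[0,0,0]},{"travel":[-0.001,-0.003,0.077],"turn":[0,0,0]},{"travel":[-0.001,-0.003,0.077],"turn":[0,0,0]}]}}

```text
time: 11.15
position: [0.5045, 0.0403, 0.0724]
tool_rot: [0.007, -3.14, -0.001]
ft_force: [-0.9, -0.4, 1.3]
grip_width: 0.007
grip_force: 0.0
```

>>> {"op": "step_arm", "data": {"commands": [{"travel":[0,0,0.005],"turn":[0,0,0]},{"travel":[0,0,0.01],"turn":[0,0,0]},{"travel":[0,0,0.014],"turn":[0,0,0]},{"travel":[0,0,0.014],"turn":[0,0,0]}]}}

```text
time: 11.55
position: [0.5049, 0.039, 0.0592]
tool_rot: [-0.004, 3.141, -0.002]
ft_force: [-0.6, -0.4, -0.3]
grip_width: 0.003
grip_force: 0.0
```

Run:
```python
from h import *
go(.503,.042,.037,180)
```

```text
t 11.55 pos [0.5049 0.039  0.0592] travel [0.0019 0.003  0.0221] turn [-0.1  0.   0.2] w 0.003 F [-0.59 -0.39 -0.32] q [ 0.72  0.26 -0.94  1.95  0.25  1.05  1.25]
```

>>> {"op": "step_arm", "data": {"commands": [{"travel":[0.001,0.002,0.005],"turn":[0,0,0]},{"travel":[0.001,0.002,0.01],"turn":[0,0,0]},{"travel":[0.001,0.002,0.015],"turn":[0,0,0]},{"travel":[0.001,0.002,0.018],"turn":[0,0,0]}]}}

```text
time: 11.95
position: [0.5035, 0.041, 0.0404]
tool_rot: [0.004, -3.141, 0.002]
ft_force: [0.6, 0.2, 0.4]
grip_width: 0.004
grip_force: 0.0
```

>>> {"op": "step_arm", "data": {"commands": [{"travel":[0,0,0.001],"turn":[0,0,0]},{"travel":[0,0,0.003],"turn":[0,0,0]},{"travel":[0,0,0.003],"turn":[0,0,0]}]}}

```text
time: 12.25
position: [0.5037, 0.041, 0.0379]
tool_rot: [0.004, -3.142, 0.002]
ft_force: [0.5, 0.3, -0.2]
grip_width: 0.004
grip_force: 0.0
```

>>> {"op": "step_arm", "data": {"commands": [{"travel":[0,0,0.001],"turn":[0,0,0]},{"travel":[0,0,0.002],"turn":[0,0,0]},{"travel":[0,0,0.002],"turn":[0,0,0]}]}}

```text
time: 12.55
position: [0.5038, 0.041, 0.036]
tool_rot: [-0.004, 3.141, -0.002]
ft_force: [0.1, -0.4, -0.8]
grip_width: 0.005
grip_force: 0.0
```

>>> {"op": "step_arm", "data": {"commands": [{"travel":[0,0,0.001],"turn":[0,0,0]},{"travel":[0,0,0.002],"turn":[0,0,0]},{"travel":[0,0,0.002],"turn":[0,0,0]}]}}

```text
time: 12.85
position: [0.5037, 0.041, 0.034]
tool_rot: [-0.004, 3.142, -0.002]
ft_force: [-0.8, 0.1, 0.1]
grip_width: 0.007
grip_force: 0.0
```

>>> {"op": "step_arm", "data": {"commands": [{"travel":[0,0,0.001],"turn":[0,0,0]},{"travel":[0,0,0.002],"turn":[0,0,0]},{"travel":[0,0,0.002],"turn":[0,0,0]}]}}

```text
time: 13.15
position: [0.5038, 0.041, 0.032]
tool_rot: [-0.004, 3.141, -0.002]
ft_force: [0.5, 0.1, 0.7]
grip_width: 0.003
grip_force: 0.3
```

Run:
```python
from h import *
s=ctrl.get_state();R=Ro.from_rotvec(s["tool_rot"]);p=np.array(s["position"])
im=ctrl.get_image("side")[:,:,::-1];cv2.imwrite("pics/o.png",im)
for z in(-.006,-.009,-.012):print(z,proj("side",p+R.apply([0,0,z])).round(1))
print("key",proj("side",[.503,.0423,.047]).round(1))
for r in range(234,256):print(r," ".join("%2d,%3d"%(v.sum()//8,2*v[1]-v[0]-v[2]) for v in im[r,292:318:2].astype(int)))
```

```text
-0.006 [303.9 246.9]
-0.009 [303.8 246.1]
-0.012 [303.8 245.3]
key [303.6 245. ]
234 36, 25 52, 44 21, 12 10,  1 17,  2 21, 12 13,  0  7,  0 13, -1 53, -5 56, -2 35, -7 43, -3
235 43, 42 59, 52 25, 21 14, -7 16,  4 21,  0 15,  0  6, -1 22,  1 63, -1 43, -5 40, -2 51, -1
236 44, 37 60, 48 29, 19 16, -2 15,  9 20, 10 13, 10  5, -7 19, -5 52, -3 37, -6 53, -6 49, -2
237 43, 30 55, 44 27, 14 14,  0 12,-10 14,  4 11, -3  7,-10 11,  5 32, -2 37,  1 60, -5 35, -2
238 35, 32 43, 32 19,  7 14, -1 10,  2  8, -3  8,  5  3, -5  5,  1 17, -2 34, -8 53, -9 20, -3
239 25, 24 27, 15 16, -2 12,  2  1, -1  3,  8  3, -7  6,  7  6, -1 12,  3 26,  0 33, -4 12,  3
240 17,  1 18,  0 15, -3 10,  0  4, -6  4,  1  6, -6  5, -1  5, -3 14, -1 18, -5 18,  4 13,  2
241 14, -1 17, -7 18, -3  6, -5  3,-11  2, -2  2,  3  2, -8  7, -7 12, -2 13, -1 13, -4 13,  6
242 16, -2 19, -5 26, -6  6, -3  3, -1  3,  5  1, -8  7, -5  7, -1 14, -1 14, -2 11, -2 18,  3
243 17, -1 21, -1 29, -8 12, -1  0, -4  1, -5  3, -2  5,  8  4, -6 13, -2 12, -4 12, -1 25, -5
244 17, -2 27,  0 30,  3 16,  1  5,  0  5,  3  4, -4  7,  1  9, -4 12
[... 370 characters left out ...]
  8,  4 12, -3 26,  1 41, -2 40,  5
249 28,  4 15, -7 14, -3 12, -3 11, 21 10, 58 12, 44 10, 24 11,  0 14,  2 35,  2 42,  0 42, -7
250 20,  5 12, -4 14, -3 12, -2 11, -1  9, 18 10,  8 10,  0 12, -1 22, -3 39, -3 41,  3 42,  0
251 16,  1 14, -2 13, -3 14,  1 14, -1 12, -6 10, -5 12, -6 16, -1 31,  1 42, -2 42, -1 39, -4
252 13, -5 12,  3 13, -1 14, -4 13, -2 13, -2 11, -2 13,  3 20,  3 41, -2 43, -1 42, -2 34,  4
253 13, -5 15, -1 15,  2 11, -7 14, -2 13, -2 14, -5 14, -6 29, -4 42, -1 41,  2 39, -5 31,  3
254 17,  4 25, -3 12,  3 12, -3 12,  2 12, -2 12,  6 19, -1 38, -1 43,  0 42, -2 38, -4 29,  6
255 35, -2 54, -1 22,  0 14,  1 14,  5 13,  3 12,  7 27, -1 42,  1 42, -1 44, -2 34,  2 28,  4
```

The fingertips are over the middle of the key and at or near its top, so I'll keep pressing in 1 mm steps.

>>> {"op": "step_arm", "data": {"commands": [{"travel":[0,0,0.001],"turn":[0,0,0]},{"travel":[0,0,0.002],"turn":[0,0,0]},{"travel":[0,0,0.002],"turn":[0,0,0]}]}}

```text
time: 13.5
position: [0.5039, 0.0411, 0.0301]
tool_rot: [-0.004, 3.141, -0.002]
ft_force: [-0.9, -0.5, 2.1]
grip_width: 0.003
grip_force: 1.1
```

>>> {"op": "step_arm", "data": {"commands": [{"travel":[0,0,0.001],"turn":[0,0,0]},{"travel":[0,0,0.002],"turn":[0,0,0]},{"travel":[0,0,0.002],"turn":[0,0,0]}]}}

```text
time: 13.8
position: [0.5039, 0.041, 0.0282]
tool_rot: [-0.004, 3.141, -0.002]
ft_force: [-1.5, -0.5, 4.7]
grip_width: -0.001
grip_force: 1.9
```

>>> {"op": "step_arm", "data": {"commands": [{"travel":[0,0,0.001],"turn":[0,0,0]},{"travel":[0,0,0.001],"turn":[0,0,0]},{"travel":[0,0,0.001],"turn":[0,0,0]}]}}

```text
time: 14.1
position: [0.5039, 0.0411, 0.0279]
tool_rot: [-0.004, 3.142, -0.003]
ft_force: [-3.5, -1.1, 9.6]
grip_width: 0.004
grip_force: 4.9
```

At 9.6 N with the position no longer moving, the key is bottomed. I'll release it.

>>> {"op": "step_arm", "data": {"commands": [{"travel":[0,0,-0.002],"turn":[0,0,0]},{"travel":[0,0,-0.006],"turn":[0,0,0]},{"travel":[0,0,-0.015],"turn":[0,0,0]},{"travel":[0,0,-0.04],"turn":[0,0,0]},{"travel":[0,0,-0.08],"turn":[0,0,0]}]}}

```text
time: 14.6
position: [0.5017, 0.0411, 0.1063]
tool_rot: [0.005, -3.137, -0.0]
ft_force: [1.4, -0.7, -0.0]
grip_width: 0.009
grip_force: 0.0
```

>>> {"op": "step_arm", "data": {"commands": [{"travel":[0,0,-0.05],"turn":[0,0,0]},{"travel":[0,0,-0.1],"turn":[0,0,0]},{"travel":[0,-0.05,-0.13],"turn":[0,0,0]},{"travel":[0,-0.1,-0.15],"turn":[0,0,0]},{"travel":[0,-0.15,-0.15],"turn":[0,0,0]}]}}

```text
time: 15.1
position: [0.5055, -0.0982, 0.26]
tool_rot: [-0.008, 3.136, -0.006]
ft_force: [0.6, -1.2, -0.2]
grip_width: 0.009
grip_force: 0.0
```

>>> {"op": "step_arm", "data": {"commands": [{"travel":[0,-0.03,0],"turn":[0,0,0]},{"travel":[0,-0.05,0],"turn":[0,0,0]},{"travel":[0,-0.05,0],"turn":[0,0,0]}]}}

```text
time: 15.4
position: [0.5037, -0.1503, 0.256]
tool_rot: [-0.003, -3.141, 0.001]
ft_force: [-0.2, -0.2, 0.5]
grip_width: 0.009
grip_force: 0.0
```

Run:
```python
from h import *
flask_shift("p_side");flask_shift("p_top","top");s=ctrl.get_state();print(s["position"],s["ft_force"],s["time"])
for n in("side","top"):
    a,b=cv2.imread(f"pics/p_{n}.png"),cv2.imread(f"pics/{n}0.png")
    for nm,bx in(("key",{"side":(296,238,18,14),"top":(258,216,18,16)}[n]),("flask_b",{"side":(292,176,20,30),"top":(314,156,20,26)}[n]),("conical",{"side":(186,252,36,48),"top":(164,166,34,30)}[n])):print(n,nm,track(n,a,b,bx))
```

```text
side (241, 180, 16, 28) px [2.   5.33] score 0.943 shift mm [-18.7  10.9]
side (242, 192, 19, 18) px [2.   5.17] score 0.965 shift mm [-18.3  10.4]
top (249, 143, 21, 22) px [-4.67  8.17] score 0.971 shift mm [-20.2  11.6]
top (250, 149, 20, 15) px [-4.83  8.17] score 0.981 shift mm [-20.1  12. ]
[ 0.50436827 -0.14567508  0.25626463] [-0.04780478  0.4185008   0.43781843] 15.5
side key (array([0., 0.]), 0.987)
side flask_b (array([0., 0.]), 0.998)
side conical (array([0., 0.]), 0.998)
top key (array([0., 0.]), 0.983)
top flask_b (array([16., 16.]), 0.491)
top conical (array([0., 0.]), 0.997)
```

```bash
python3 -c "
from bench import ctrl
print(ctrl.close_job())"
```

```text
the job is handed in; nothing more can be done
None
```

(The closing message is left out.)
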